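# Refit the oil filler cap without crossing its thread

### The arm

A 7-joint arm with a two-finger parallel gripper is mounted at the origin on a cart in front of the work surface, level with it; the furniture and walls round the work are solid. World frame = base frame: x ahead of the robot, y to its left, z up, the work surface at z = 0. Lengths are in m, angles in rad, forces in N, time in s.
With the tool pointing down it reaches from about 0.35 to 0.9 m from the base axis. Payload 8.1 kg.
Tool frame: the origin (TCP) lies between the finger pads; the fingertips stand 11 mm ahead of it and the grasp point (between the pads) lies 8 mm behind it; z points along the fingers, y is the line along which they close (so a half turn about z gives the same grasp; the last joint's range is limited). The gripper opens to 92 mm and grips with 3 to 60 N. Pads are 19 mm wide; open, the fingers measure 130 mm over their backs; the gripper's body (75 mm by 190 mm) begins 47 mm behind the grasp point.
Start: joints at [-1.284, 0.434, 0.025, 1.573, -0.012, 1.134, -0.075], TCP at [0.238, 0.578, 0.238] pointing down, gripper open.
Joint ranges: [-2.62, 2.62], [-0.44, 2.09], [-1.27, 1.32], [0.08, 2.57], [-1.32, 4.46], [0.12, 2], [-2.74, 2.74]. Speed limits (rad/s): [2.22, 2.22, 3.01, 3.01, 3.14, 3.14, 3.14].

### API

Orientations are given as a rotation vector (axis times angle).
In Python, from cell import observe, get_image, camera_params, sign_off gives the robot as it stands.
- The arm moves only by the shell command python3 -m pendant 'ROWS' [FORCE]. ROWS is JSON, one flat list of numbers, 7 for each row, row after row: the shift along the tool's x, y, z in m, then the turn, a rotation vector about the tool's x, y, z in rad, then the finger opening in m, from 0 to 0.0918. In form: [dx, dy, dz, rx, ry, rz, jaw, dx, dy, dz, rx, ry, rz, jaw, ...]. A call has 1 to 10 rows; each row shifts and turns the commanded pose from where the row before left it, along the tool's axes as they then stand; what a row does not reach is not made up. A row lasts 1/8 s, in which the tool goes at most 62.5 mm and 10.7 degrees, less where a joint would pass 70% of its speed; a pose out of reach is approached as far as the arm can. A call is refused whole if a number of a shift passes 0.0625 or a number of a turn 0.188, either way. A call with a gripper value outside its range is refused whole. The fingers move at their own pace and stop on an object; FORCE is the grip in N (left out, the last holds). Time passes only in rows, so rows that do not move let the fingers close. It gives the time, the measured TCP pose, the force, the opening and the grip force at its end, in the units of the state.
- observe(): the state, without advancing time (a new reading comes with each control period).
- get_image(name): name is "side" or "top" or "wrist"; returns the picture (480x640x3 uint8, red, green, blue); there is no depth.
- camera_params(name): a dict with "intrinsics" (3x3 intrinsics, pixels), "eye" and "rotation" of the camera in the world; the wrist camera has in their place "T_tool_cam" (4x4, takes a point from camera to tool coordinates, whose origin is the TCP and whose axes are the flange's). Camera axes: x right, y down, z forward; pixel columns grow to the right and rows downward; lengths in m; the calibration is good to about 2 mm. A picture is of the moment at which its call begins: read the wrist's pose just before it. camera_params takes no time and is no camera call.
- sign_off(): hands the job in; it is judged then, once.
The state is a dict: "clock": time; "joints": joint angles; "dq": joint speeds; "joint_efforts": joint torques, N m; "position": TCP position; "ee_rot": TCP orientation; "force": force on the tool from outside, world axes, zero at the start; "ft_torque": the same for the moment, N m; "width": opening from 0.0 (shut) to 1.0 (fully open); "gripper_force": force on a finger pad.
Only numpy, scipy, OpenCV 4.12 (cv2) and the standard library are available. Lean on these libraries where they do the work, as an engineer would, in place of code of your own. Each camera call takes 0.05 s, during which the arm holds its last target. There are 200 camera calls.

### The job

Put the oil filler cap back on the small gearbox: set it into the filler neck, start its thread gently and screw it clockwise until it is fully home with its collar down on the rim, then let go. If it binds while it still stands high, the thread is not caught and would cross: stop at once, turn it back until it drops into the thread, and start again. Never force the thread, neither early nor at the end, and leave the other things on the bench where they are.

Things in the scene. Friction and masses are not known exactly. Their poses are not given: they have to be found in the camera images.
- cap_grip (a point): Black plastic oil filler cap, loose, upright on its foot on the bench, 60 mm tall, about 90 g. On top stands a grip bar 46 mm long (point x), 12 mm thick (y), 28 mm tall. This point: on the axis in the bar, 6 mm below its top, 22 mm above the collar's top, 28 mm above its underside, 54 mm above the foot; z up. Collar 48 mm across, 6 mm thick. The cap is fastened clockwise seen from above.
- cap_foot (a point): Centre of the underside of the cap's foot. The stem below the collar is 20 mm across and 26 mm long, tapering to 17 mm at the very foot; round its foot stand three lugs 120 degrees apart, each 4.5 mm wide and 5 mm high, 32 mm across over their tips.
- neck_rim (a point): Centre of the filler neck's rim, 100 mm above the bench, on a grey cast gearbox 150 x 110 mm and 68 mm high that is bolted down; z up. The neck is an aluminium tube, 48 mm outside, 54 mm at the rim, standing 32 mm above the housing; bore 35.5 mm, flaring to 41 mm in the top 5 mm. Cap home: collar on the rim, cap_grip 28 mm above this point.
- thread_top (a point): On the neck's axis, 13 mm below the rim: top of the three-start thread, alike every 120 degrees: flat ledge, hard stop at the ledge's clockwise end, then a notch. Lugs resting on the ledges (cap_grip 41 mm above neck_rim) meet the stops when turned clockwise; anticlockwise, within 105 degrees, they reach the notches. A lug may land on a stop, 4 mm higher. How the thread is turned in the neck varies, not given.
- thread_start (a point): On the neck's axis, 22 mm below the rim: where the foot stands once the lugs have dropped through the notches (cap_grip 32 mm above neck_rim). Anticlockwise the lugs are stopped here after at most 20 degrees more; 50 to 85 degrees clockwise lowers the cap the last 4 mm, then the lugs meet end stops about 5 to 20 degrees further on.
- insert (a joint): Twist of the thin threaded insert inside the neck, rad; 0 when sound. It gives elastically, 0.1 rad for 0.2 N m, when the lugs are driven against a stop; beyond 0.15 rad (0.3 N m) either way it is torn loose.
- masking_roll (a point): Centre of a loose roll of masking tape, 100 mm across and 25 mm high, lying flat; a bystander.
- pliers_mid (a point): Middle of a loose pair of pliers, 54 x 187 x 13 mm, lying flat; a bystander.
- wrench_mid (a point): Middle of a loose combination wrench, 40 x 219 x 9 mm, lying flat; a bystander.
There are look-alikes about, which are no part of the job. Of the things like the part that bears cap_grip, leave any that is purple; of the rest the larger one is meant.

How it is judged:
On the way:
1. the cap's foot stands upright in the filler neck (z of cap_grip in the frame of neck_rim below 0.047 m and horizontal distance between cap_grip and neck_rim below 0.005 m and angle between cap_grip's own z axis and vertical below 0.12 rad), for 0.1 s.
At the end, for the whole second after the job is handed in: The cap is screwed fully home in the filler neck: collar down on the rim within 1.5 mm (cap_grip less than 29.5 mm above neck_rim), on the neck's axis within 3 mm, upright within 0.06 rad, and let go of (z of cap_grip in the frame of neck_rim between 0.025 and 0.0295 m and horizontal distance between cap_grip and neck_rim below 0.003 m and angle between cap_grip's own z axis and vertical below 0.06 rad); the robot touches nothing.
It fails at once if the thread is forced: its insert is twisted by more than 0.15 rad (value of joint insert above 0.15 rad or value of joint insert below -0.15 rad).
It fails at once if a bystander is shoved more than 30 mm (distance of any of masking_roll, pliers_mid, wrench_mid from where it was at the start of the episode above 0.03 m).
It also fails if it takes over 72 s, if anything falls off the work surface, if the arm or the gripper's body presses on something with over 40 N, if the wrist force passes 120 N, or if a joint passes its speed limit or range.

## Working session

There is one attempt and no reset: what is moved stays moved. The work goes in short steps, Python scripts to look and compute and a shell command to move; the robot and the scene stay as the last step left them, time stands still between calls to the robot, and variables do not carry over. Pictures are saved under pics/ and viewed, at most 10 in all, crops included, and the job is handed in when it is done.

```bash
mkdir -p pics; ls
python3 - <<'E'
from cell import *
import cv2,numpy as np
o=observe()
for k,v in o.items(): print(k,np.round(v,3))
a=get_image("top");b=get_image("side")
cv2.imwrite("pics/top.png",a[:,:,::-1]);cv2.imwrite("pics/side.png",b[:,:,::-1])
for n in("top","side","wrist"): print(n,camera_params(n))
E
```

```text
pics
clock 0.0
joints [-1.284  0.435  0.025  1.574 -0.012  1.134 -0.075]
dq [-0.001  0.001 -0.001 -0.     0.     0.002 -0.   ]
joint_efforts [-1.0000e-03 -6.6783e+01  9.8400e-01 -3.1446e+01 -6.1000e-02  4.3000e-02
  0.0000e+00]
position [0.237 0.578 0.237]
ee_rot [-6.080e-01 -3.082e+00  2.000e-03]
force [-0.091  0.59   0.625]
ft_torque [0.016 0.018 0.023]
gripper_force 0.0
width 0.999
top {'intrinsics': array([[511.6674966 ,   0.        , 320.59070419],
       [  0.        , 511.6674966 , 239.47298369],
       [  0.        ,   0.        ,   1.        ]]), 'eye': array([ 0.41083785, -0.19713235,  1.13665114]), 'rotation': array([-2.15431671,  2.20044531, -0.04712139])}
side {'intrinsics': array([[499.69674087,   0.        , 321.06754492],
       [  0.        , 499.69674087, 240.82699101],
       [  0.        ,   0.        ,   1.        ]]), 'eye': array([ 0.51272441, -1.2175373 ,  0.60064601]), 'rotation': array([-2.02529347, -0.00431028,  0.02676795])}
wrist {'intrinsics': array([[340.01718043,   0.        , 320.08396504],
       [  0.        , 340.01718043, 242.04574672],
       [  0.        ,   0.        ,   1.        ]]), 'T_tool_cam': array([[ 6.63487132e-04, -9.67714091e-01, -2.52049595e-01,
         6.66022077e-02],
       [ 9.99999367e-01,  4.13132247e-04,  1.04619417e-03,
         3.70785207e-04],
       [-9.08287024e-04, -2.52050129e-01,  9.67713753e-01,
        -1.46081043e-01],
       [ 0.00000000e+00,  0.00000000e+00,  0.00000000e+00,
         1.00000000e+00]])}
```

View pics/top.png

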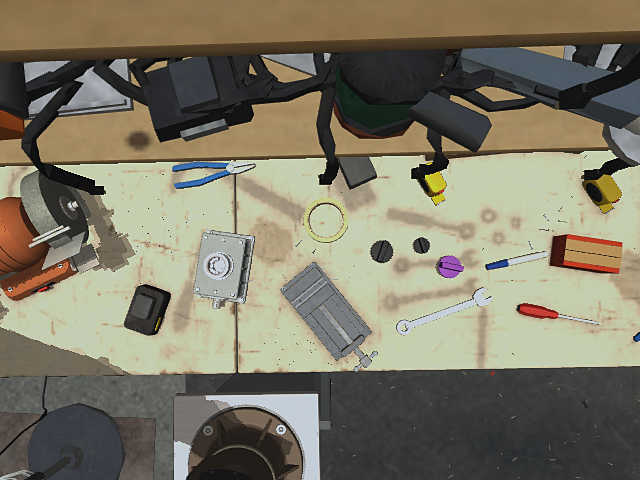

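View pics/side.png

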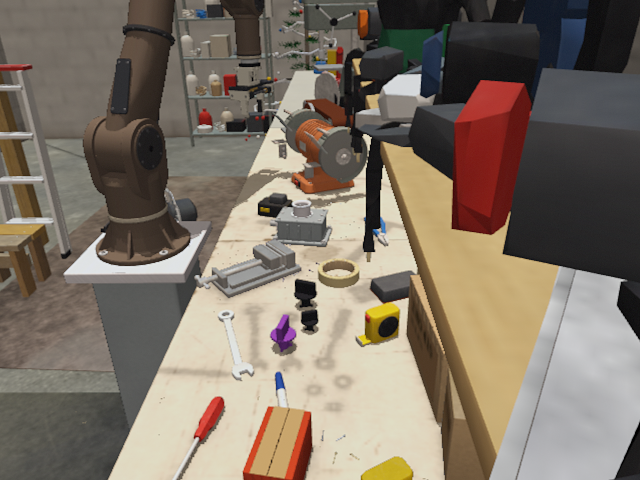

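Top view: black larger cap at (382,251), a smaller black one at (421,245), purple at (450,266), neck at about (217,266), roll (326,221), wrench (445,310). Side view shows the caps at (305,292), (310,320) and (283,335), and the gearbox at (303,222).

```bash
cat > h.py <<'E'
from cell import *
import cv2,numpy as np
from scipy.spatial.transform import Rotation as R
def cam(n,o=None):
    p=camera_params(n);K=p["intrinsics"]
    if n!="wrist": return K,np.array(p["eye"]),R.from_rotvec(p["rotation"]).as_matrix()
    T=p["T_tool_cam"];Rt=R.from_rotvec(o["ee_rot"]).as_matrix()
    return K,np.array(o["position"])+Rt@T[:3,3],Rt@T[:3,:3]
def ray(c,uv,z):
    K,e,M=c;d=M@np.linalg.inv(K)@np.array([uv[0],uv[1],1.])
    return e+d*(z-e[2])/d[2]
def proj(c,p):
    K,e,M=c;q=K@(M.T@(np.asarray(p)-e));return q[:2]/q[2]
def toolstep(o,target,yaw_x=None):
    Rt=R.from_rotvec(o["ee_rot"]).as_matrix()
    return Rt.T@(np.asarray(target)-o["position"])
E
python3 - <<'E'
from h import *
a=cv2.imread("pics/top.png");g=cv2.cvtColor(a,6);c=cam("top");s=cam("side")
x0,y0=365,233
m=(g[y0:270,x0:435]<80).astype(np.uint8)
for k in cv2.findContours(m,0,1)[0]:
    if cv2.contourArea(k)<40: continue
    (u,v),r,ang=cv2.fitEllipse(k)
    p=ray(c,(u+x0,v+y0),.035);print(u+x0,v+y0,r,ang,p,"side px",proj(s,p))
    r0=np.array(r)/511.67*1.1;print(r0)
p=ray(c,(217,265.5),.1);print("neck",p,proj(s,p))
cv2.imwrite("pics/c.png",np.hstack([cv2.resize(a[225:305,185:265],(400,400),interpolation=2),cv2.resize(a[220:300,360:440],(400,400),interpolation=2)]))
print(R.from_rotvec(observe()["ee_rot"]).as_matrix().round(3))
E
```

```text
381.4322700500488 251.28117752075195 (21.453502655029297, 21.73409652709961) 46.11698913574219 [ 0.45486851 -0.30380238  0.035     ] side px [304.95153811 290.96231492]
[0.04612124 0.04672446]
421.0823860168457 245.11227989196777 (15.042972564697266, 15.561114311218262) 105.91272735595703 [ 0.46629938 -0.38907878  0.035     ] side px [308.81257484 313.62718828]
[0.03233973 0.03345364]
neck [0.43048736 0.0367846  0.1       ] [300.71270226 203.62552925]
[[-0.925  0.38  -0.   ]
 [ 0.38   0.925 -0.001]
 [-0.    -0.001 -1.   ]]
```

View pics/c.png

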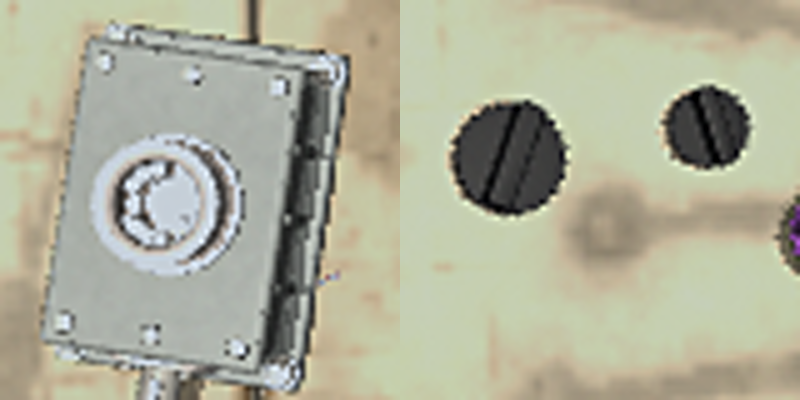

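The crop shows the neck bore at about (217,266) with the notches in it. The larger black cap's bar runs from (457,261) to (464,241), which is nearly in line with tool x already. Moving over.

```bash
python3 -m pendant '[-0.027,-0.0367,0,0,0,0,0.0918,-0.027,-0.0367,0,0,0,0,0.0918,-0.027,-0.0367,0,0,0,0,0.0918,-0.027,-0.0367,0,0,0,0,0.0918,-0.027,-0.0367,0,0,0,0,0.0918,-0.027,-0.0367,0,0,0,0,0.0918,-0.027,-0.0367,0,0,0,0,0.0918,-0.027,-0.0367,0,0,0,0,0.0918,-0.027,-0.0367,0,0,0,0,0.0918,-0.027,-0.0367,0,0,0,0,0.0918]'
python3 - <<'E'
from h import *
o=observe();print(np.round(o["joints"],2),o["position"],toolstep(o,[.455,-.304,.2]),o["force"])
E
```

```text
clock: 1.35
position: [0.3478, 0.1345, 0.2377]
ee_rot: [-0.608, -3.082, -0.0]
force: [1.1, 0.2, -0.3]
width: 1.002
gripper_force: 0.0
[-0.77  0.    0.26  2.14 -0.    1.    0.67] [0.34777948 0.13448515 0.23767797] [-0.26581135 -0.36484952  0.03760655] [ 1.08803344  0.18418365 -0.31273328]
```

```bash
python3 -m pendant '[-0.0266,-0.0365,0.0038,0,0,0,0.0918,-0.0266,-0.0365,0.0038,0,0,0,0.0918,-0.0266,-0.0365,0.0038,0,0,0,0.0918,-0.0266,-0.0365,0.0038,0,0,0,0.0918,-0.0266,-0.0365,0.0038,0,0,0,0.0918,-0.0266,-0.0365,0.0038,0,0,0,0.0918,-0.0266,-0.0365,0.0038,0,0,0,0.0918,-0.0266,-0.0365,0.0038,0,0,0,0.0918,-0.0266,-0.0365,0.0038,0,0,0,0.0918,-0.0266,-0.0365,0.0038,0,0,0,0.0918]'; python3 -m pendant '[0,0,0,0,0,0,0.0918,0,0,0,0,0,0,0.0918]' | head -2
python3 - <<'E'
from h import *
o=observe();a=get_image("wrist")[:,:,::-1];cv2.imwrite("pics/w1.png",a);c=cam("wrist",o)
print(np.round(o["joints"],2),o["force"],proj(c,[.455,-.304,.06]))
E
```

```text
clock: 2.6
position: [0.4553, -0.3038, 0.1992]
ee_rot: [-0.608, -3.082, -0.001]
force: [0.0, 0.2, 0.8]
width: 1.0
gripper_force: 0.0
clock: 2.85
position: [0.4547, -0.3021, 0.1992]
[ 0.    0.39  0.66  1.86 -0.28  0.99  1.96] [-0.01752567 -0.11537722 -0.21355001] [317.33545604 234.74367032]
```

View pics/w1.png

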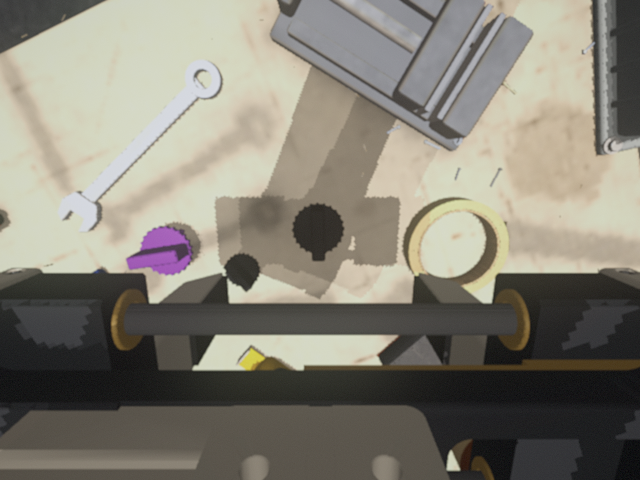

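The cap is at (318,228) with its bar almost along the image vertical, in line with tool x. Measuring it precisely.

Run:
```python
from h import *
o=observe();a=cv2.imread("pics/w1.png");c=cam("wrist",o)
x0,y0,x1,y1=280,190,360,270
g=cv2.cvtColor(a,6)[y0:y1,x0:x1]
m=(g<60).astype(np.uint8)
k=max(cv2.findContours(m,0,1)[0],key=cv2.contourArea)
P=np.array([ray(c,(q[0,0]+x0,q[0,1]+y0),.029)[:2] for q in k])
P=P[k[:,0,1]+y0<240]
A=np.c_[2*P,np.ones(len(P))];s=np.linalg.lstsq(A,(P**2).sum(1),rcond=None)[0]
print("collar",s[:2],"diam",2*np.sqrt(s[2]+s[:2]@s[:2]))
# bar end (lower): pixels below collar
ys,xs=np.nonzero(m);sel=ys+y0>254
for y in range(248,268): 
    t=xs[ys+y0==y]
    if len(t): print(y,t.min()+x0,t.max()+x0,end="; ")
print("step to cap at z .063",toolstep(o,[s[0],s[1],.063]))
e=cv2.resize(np.clip(g.astype(float)*4,0,255).astype(np.uint8),(480,480),interpolation=2);cv2.imwrite("pics/w1c.png",e)
```

```text
collar [ 0.4565826  -0.30379377] diam 0.045722989925233354
248 305 331; 249 306 330; 250 306 327; 251 311 325; 252 312 324; 253 313 324; 254 313 323; 255 313 323; 256 313 323; 257 313 323; 258 313 323; 259 313 323; step to cap at z .063 [-0.00254992 -0.00158159  0.1364105 ]
```

View pics/w1c.png

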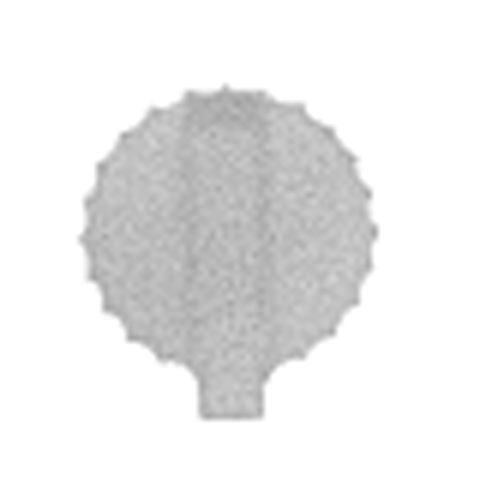

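```bash
python3 -m pendant '[-0.0013,-0.0008,0.04,0,0,0,0.045,-0.0013,-0.0008,0.04,0,0,0,0.045,0,0,0.04,0,0,0,0.045,0,0,0.02,0,0,0,0.045,0,0,0.012,0,0,0,0.045,0,0,0,0,0,0,0.045]'; python3 -m pendant '[0,0,0,0,0,0,0,0,0,0,0,0,0,0,0,0,0,0,0,0,0,0,0,0,0,0,0,0]' 12; python3 -m pendant '[0,0,-0.02,0,0,0,0,0,0,-0.04,0,0,0,0,0,0,-0.06,0,0,0,0,0,0,-0.05,0,0,0,0]'
```

```text
clock: 3.65
position: [0.4569, -0.3043, 0.0476]
ee_rot: [-0.607, -3.082, -0.001]
force: [1.1, 0.0, -0.3]
width: 0.494
gripper_force: 0.0
clock: 4.15
position: [0.457, -0.3052, 0.048]
ee_rot: [0.608, 3.082, 0.0]
force: [-0.5, -0.3, 2.5]
width: 0.13
gripper_force: 12.0
clock: 4.65
position: [0.4567, -0.3052, 0.2197]
ee_rot: [0.609, 3.082, -0.0]
force: [1.3, -1.0, -1.3]
width: 0.13
gripper_force: 12.0
```

```bash
python3 -m pendant '[0.0106,0.0382,0,0,0,0,0,0.0106,0.0382,0,0,0,0,0,0.0106,0.0382,0,0,0,0,0,0.0106,0.0382,0,0,0,0,0,0.0106,0.0382,0,0,0,0,0,0.0106,0.0382,0,0,0,0,0,0.0106,0.0382,0,0,0,0,0,0.0106,0.0382,0,0,0,0,0,0,0,0,0,0,0,0,0,0,0,0,0,0,0]'
python3 - <<'E'
from h import *
o=observe();a=get_image("wrist")[:,:,::-1];cv2.imwrite("pics/w2.png",a);c=cam("wrist",o)
print(np.round(o["joints"],2),o["position"],o["ee_rot"],o["ft_torque"],proj(c,[.4305,.0368,.1]))
E
```

```text
clock: 5.9
position: [0.4943, 0.0092, 0.2177]
ee_rot: [-0.609, -3.082, 0.001]
force: [-0.5, 0.7, -1.7]
width: 0.13
gripper_force: 12.0
[-0.61  0.26  0.6   1.95 -0.18  0.99  1.25] [0.4943393  0.00923502 0.21766395] [-6.08548159e-01 -3.08186038e+00  6.83333958e-04] [-0.03734572 -0.03892924  0.03492108] [320.98796308 149.47479896]
```

View pics/w2.png

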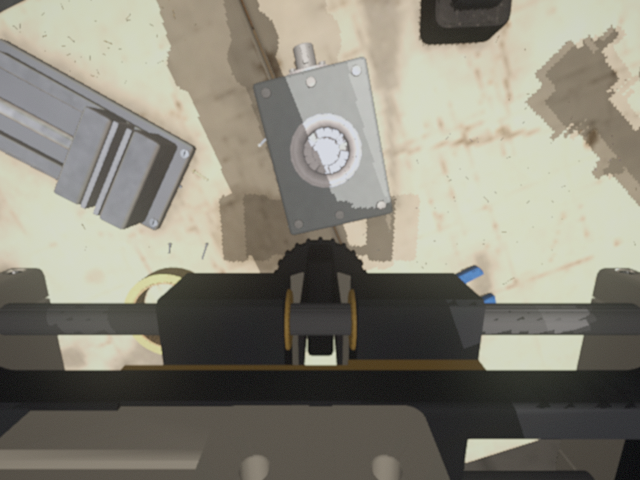

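The neck rim is at about (326,150), roughly 35 px in radius, with the bore inside it. Fitting it now.

Run:
```python
from h import *
o=observe();a=cv2.imread("pics/w2.png");c=cam("wrist",o)
x0,y0=276,100;cr=a[y0:y0+100,x0:x0+100]
g=cv2.cvtColor(cr,6)
b=cv2.resize(g,(600,600),interpolation=cv2.INTER_CUBIC)
for (lo,hi) in((190,235),(120,150)):
    h=cv2.HoughCircles(cv2.GaussianBlur(b,(9,9),2),cv2.HOUGH_GRADIENT_ALT,1.5,5,param1=100,param2=.5,minRadius=lo-60 if lo<150 else lo,maxRadius=hi)
    print(None if h is None else [( (q[:2]+.5)/6-.5+[x0,y0], q[2]/6, ray(c,(q[:2]+.5)/6-.5+[x0,y0],.1).round(4)) for q in h[0][:4]])
d=np.linalg.norm(ray(c,(326,150),.1)-c[1]);print("exp r rim",27e-3*340/d,"bore flare",20.5e-3*340/d)
col=cv2.resize(cr,(600,600),interpolation=cv2.INTER_CUBIC)
for i in range(0,600,60): cv2.line(col,(i,0),(i,8),(0,0,255),1);cv2.line(col,(0,i),(8,i),(0,0,255),1)
cv2.imwrite("pics/w2c.png",col)
```

```text
None
None
exp r rim 34.790521526229625 bore flare 26.415025603248424
```

View pics/w2c.png

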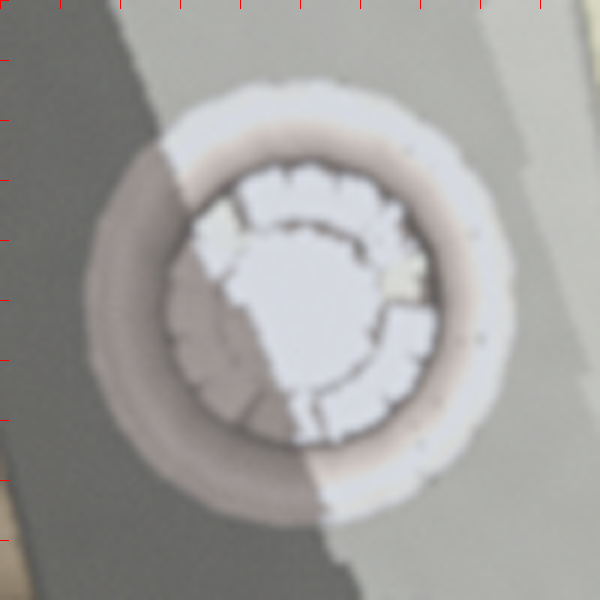

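Run:
```python
from h import *
o=observe();c=cam("wrist",o)
p=ray(c,(325.6,150.1),.1);print(p)
for u in((-35.8,0),(35.8,0),(0,-37.2),(0,37.2)): print(np.linalg.norm(ray(c,(325.6+u[0],150.1+u[1]),.1)-p))
# side check: where a rim fit should be
print(proj(cam("top"),p),proj(cam("side"),p))
print(toolstep(o,[p[0],p[1],.2177]))
```

```text
[0.43229096 0.03937162 0.1       ]
0.02681375647031514
0.026816483314717594
0.02620139158458546
0.02763445045619294
[215.72772824 264.63878084] [301.42863791 203.26224103]
[6.90625798e-02 4.69322761e-03 3.07686039e-05]
```

```bash
python3 -m pendant '[0.034,0.002,0,0,0,0,0,0.034,0.002,0,0,0,0,0,0,0,0,0,0,0.175,0,0,0,0,0,0,0.175,0,0,0,0,0,0,0.175,0,0,0,0,0,0,0.175,0,0,0,0,0,0,0.175,0,0,0,0,0,0,0.175,0,0,0,0.02,0,0,0,0,0,0,0.02,0,0,0,0]'; python3 -m pendant '[0,0,0.008,0,0,0,0,0,0,0,0,0,0,0]'
python3 - <<'E'
from h import *
o=observe();print(np.round(o["joints"],2),o["position"],o["ee_rot"],o["ft_torque"])
a=get_image("side")[:,:,::-1];b=get_image("top")[:,:,::-1]
cv2.imwrite("pics/s2.png",np.hstack([cv2.resize(a[150:250,250:350],(400,400)),cv2.resize(b[215:315,165:265],(400,400))]))
E
```

```text
clock: 7.2
position: [0.4334, 0.0382, 0.1775]
ee_rot: [2.074, 2.359, 0.001]
force: [-0.2, 0.1, -1.1]
width: 0.128
gripper_force: 12.0
clock: 7.45
position: [0.433, 0.0385, 0.1696]
ee_rot: [-2.073, -2.36, 0.001]
force: [-1.0, 0.6, -0.1]
width: 0.128
gripper_force: 12.0
[-0.81  0.23  0.72  2.14 -0.21  0.83  0.17] [0.43304481 0.03849892 0.16964751] [-2.07315787e+00 -2.36016382e+00  1.23726875e-03] [-0.11197568  0.11017593  0.01238454]
```

View pics/s2.png

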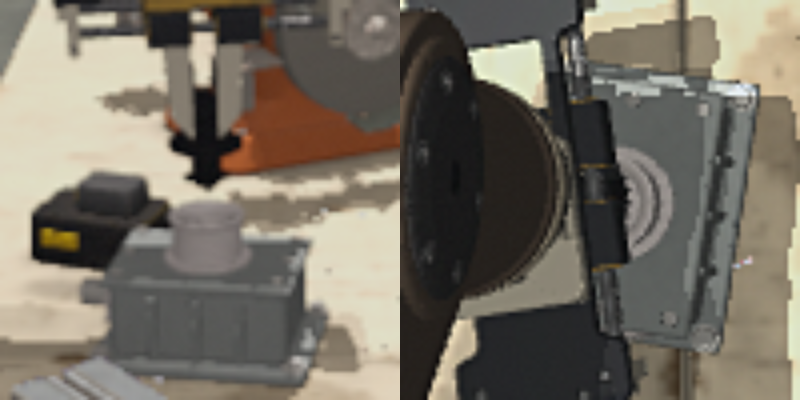

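The side crop shows the cap hanging upright, foot at (205,182), centred over the neck at (207,210). Lowering gently with a light grip.

```bash
python3 -m pendant '[0,0,0.012,0,0,0,0,0,0,0.01,0,0,0,0,0,0,0,0,0,0,0]' 5; for i in 1; do python3 -m pendant '[0,0,0.003,0,0,0,0,0,0,0.002,0,0,0,0]'; python3 -m pendant '[0,0,0.002,0,0,0,0,0,0,0.002,0,0,0,0]';  python3 -m pendant '[0,0,0.002,0,0,0,0,0,0,0.002,0,0,0,0]'; done
python3 - <<'E'
from h import *
o=observe();print(o["ft_torque"])
E
```

```text
clock: 7.92
position: [0.4325, 0.0391, 0.1468]
ee_rot: [-2.071, -2.361, 0.003]
force: [0.4, 0.4, -1.2]
width: 0.132
gripper_force: 5.0
clock: 8.18
position: [0.4334, 0.0393, 0.1427]
ee_rot: [2.071, 2.362, 0.0]
force: [0.2, -0.5, -1.9]
width: 0.131
gripper_force: 5.0
clock: 8.43
position: [0.4333, 0.0393, 0.1387]
ee_rot: [2.071, 2.362, 0.0]
force: [-0.1, -0.6, -0.5]
width: 0.134
gripper_force: 5.0
clock: 8.68
position: [0.4333, 0.0393, 0.1347]
ee_rot: [2.071, 2.362, 0.0]
force: [-1.1, -0.5, 6.9]
width: 0.131
gripper_force: 5.0
[-0.14978446  0.36957835  0.05883434]
```

Contact is at the ledge height. I'll ease the jaws so the cap stands free between the pads, and gauge its height from the side view.

```bash
cat >> h.py <<'E'
def gauge(show=None):
    "rows (side view) of the dark collar's lower edge beside the stem, sub-pixel, right and left"
    o=observe();a=get_image("side");g=cv2.cvtColor(a,cv2.COLOR_RGB2GRAY).astype(float)
    if show: cv2.imwrite(show,cv2.resize(a[165:225,270:330,::-1],(600,600),interpolation=cv2.INTER_CUBIC))
    out=[]
    for u in (295,296,297,305,306,307):
        col=g[180:215,u];th=70
        d=np.nonzero(col<th)[0]
        if len(d)==0: out.append(-1);continue
        j=d[-1];out.append(round(float(180+j+(th-col[j])/(col[j+1]-col[j]+1e-9)) if j+1<len(col) else 214,2))
    return out,np.round(o["position"],4),np.round(o["ft_torque"],2)
E
python3 -m pendant '[0,0,-0.001,0,0,0,0.0135,0,0,0,0,0,0,0.0135,0,0,0,0,0,0,0.0135]' 3
python3 - <<'E'
from h import *
print(gauge("pics/g1.png"))
c=cam("side")
for z in(.1,.113,.104): print(z,[proj(c,[.432+d,.039,z]).round(1) for d in(-.024,0,.024)], proj(c,[.432,.015,z]).round(1))
E
```

```text
clock: 9.05
position: [0.4333, 0.0393, 0.1358]
ee_rot: [2.071, 2.362, 0.0]
force: [0.2, -0.8, -0.3]
width: 0.151
gripper_force: 0.0
([200.1, 200.52, 205.25, 205.41, 204.5, 200.37], array([0.4333, 0.0393, 0.1358]), array([-0.12,  0.01, -0.03]))
0.1 [array([292.4, 203.4]), array([301.3, 203.3]), array([310.2, 203.2])] [300.9 206.7]
0.113 [array([292.2, 198.9]), array([301.1, 198.8]), array([310.1, 198.7])] [300.7 202.1]
0.104 [array([292.4, 202. ]), array([301.3, 201.9]), array([310.2, 201.8])] [300.8 205.3]
```

View pics/g1.png

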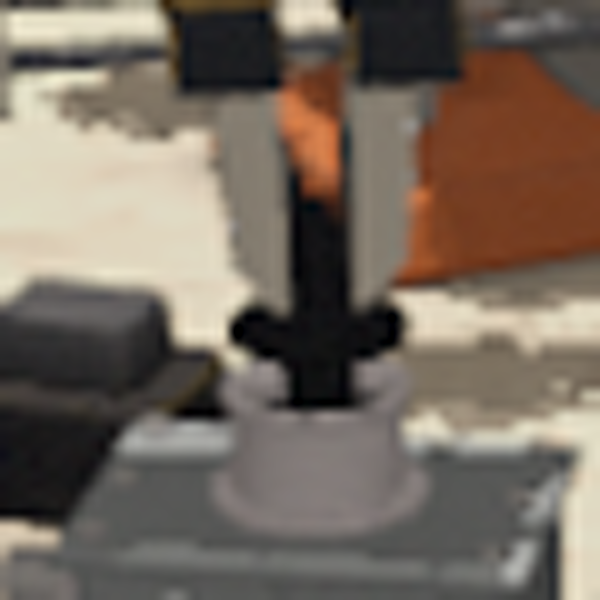

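The cap stands upright in the neck with its collar well above the rim; the collar's lower edge is at row ~200. Turning anticlockwise.

```bash
sed -i 's/(295,296,297,305,306,307)/(294,295,296,307,308)/' h.py; G='from h import *
print(gauge())'; python3 -m pendant '[0,0,0,0,0,-0.1,0.0135,0,0,0,0,0,-0.1,0.0135,0,0,0,0,0,-0.1,0.0135,0,0,0,0,0,-0.1,0.0135,0,0,0,0,0,0,0.0135]' |tail -2; python3 -c "$G"; python3 -m pendant '[0,0,0,0,0,-0.1,0.0135,0,0,0,0,0,-0.1,0.0135,0,0,0,0,0,-0.1,0.0135,0,0,0,0,0,0,0.0135]' |tail -2; python3 -c "$G"
```

```text
width: 0.147
gripper_force: 0.0
([199.75, 200.57, 200.68, 200.3, 199.84], array([0.4333, 0.0392, 0.1358]), array([-0.11,  0.03, -0.06]))
width: 0.146
gripper_force: 0.0
([199.75, 200.57, 200.69, 200.31, 199.87], array([0.4333, 0.0393, 0.1358]), array([ 0.01, -0.  , -0.01]))
```

```bash
G='from h import *
print(gauge())'; python3 -m pendant '[0,0,0,0,0,-0.1,0.0135,0,0,0,0,0,-0.1,0.0135,0,0,0,0,0,-0.05,0.0135,0,0,0,0,0,0,0.0135]' |tail -2; python3 -c "$G"
```

```text
width: 0.146
gripper_force: 0.0
([203.63, 204.15, 204.46, 203.61, 203.1], array([0.4332, 0.0393, 0.1357]), array([ 0.03,  0.01, -0.05]))
```

```bash
G='from h import *
print(gauge())'; python3 -m pendant '[0,0,0,0,0,-0.1,0.0135,0,0,0,0,0,-0.1,0.0135,0,0,0,0,0,0,0.0135]' |tail -2; python3 -c "$G"
```

```text
width: 0.146
gripper_force: 0.6
([203.38, 203.79, 204.47, 203.61, 203.16], array([0.4332, 0.0393, 0.1357]), array([-0.03, -0.06, -0.  ]))
```

The cap dropped about 9 mm into the thread. Lowering the tool and turning clockwise.

```bash
G='from h import *
print(gauge())'; python3 -m pendant '[0,0,0.006,0,0,0.05,0.0135,0,0,0.006,0,0,0.05,0.0135,0,0,0,0,0,0,0.0135]' |tail -3; python3 -m pendant '[0,0,0,0,0,0.1,0.0135,0,0,0,0,0,0.1,0.0135,0,0,0,0,0,0.1,0.0135,0,0,0,0,0,0.1,0.0135,0,0,0,0,0,0.1,0.0135,0,0,0,0,0,0.1,0.0135,0,0,0,0,0,0,0.0135]' |tail -3; python3 -c "$G"
```

```text
force: [0.4, -0.5, 1.0]
width: 0.143
gripper_force: 0.0
force: [0.7, 0.1, 0.6]
width: 0.143
gripper_force: 0.1
([203.43, 203.79, 203.9, 203.61, 203.16], array([0.4333, 0.0394, 0.1237]), array([-0.04, -0.02, -0.01]))
```

```bash
G='from h import *
print(gauge())'; python3 -m pendant '[0,0,0,0,0,0.1,0.0135,0,0,0,0,0,0.1,0.0135,0,0,0,0,0,0.1,0.0135,0,0,0,0,0,0,0.0135]' |tail -3; python3 -c "$G"
```

```text
force: [-0.3, 0.5, 0.3]
width: 0.147
gripper_force: 0.1
([203.77, 204.59, 204.81, 204.64, 204.42], array([0.4331, 0.0393, 0.1237]), array([-0.1 ,  0.04, -0.01]))
```

```bash
G='from h import *
print(gauge())'; python3 -m pendant '[0,0,0,0,0,0.1,0.0135,0,0,0,0,0,0.1,0.0135,0,0,0,0,0,0.1,0.0135,0,0,0,0,0,0,0.0135]' |tail -3; python3 -c "$G"
```

```text
force: [0.2, 0.5, -0.7]
width: 0.147
gripper_force: 0.1
([204.05, 204.56, 204.81, 204.61, 204.38], array([0.4332, 0.0393, 0.1237]), array([-0.08,  0.1 ,  0.03]))
```

```bash
G='from h import *
print(gauge())'; python3 -m pendant '[0,0,0,0,0,0.08,0.0135,0,0,0,0,0,0.08,0.0135,0,0,0,0,0,0,0.0135]' |tail -3; python3 -c "$G"
```

```text
force: [-0.8, 0.4, 0.0]
width: 0.149
gripper_force: 0.3
([204.12, 204.59, 204.88, 204.65, 204.41], array([0.433 , 0.0393, 0.1236]), array([-0.11,  0.22,  0.01]))
```

```bash
python3 -c "
from h import *
print(gauge('pics/g2.png'),observe()['joints'].__getitem__(6))"; python3 -m pendant '[0,0,0,0,0,0.08,0.0135,0,0,0,0,0,0,0.0135]' |tail -3
```

```text
([204.11, 204.6, 204.9, 204.65, 204.41], array([0.433 , 0.0393, 0.1237]), array([-0.09,  0.19, -0.03])) 0.020201734802374544
force: [-1.6, -0.4, -0.1]
width: 0.146
gripper_force: 0.4
```

View pics/g2.png

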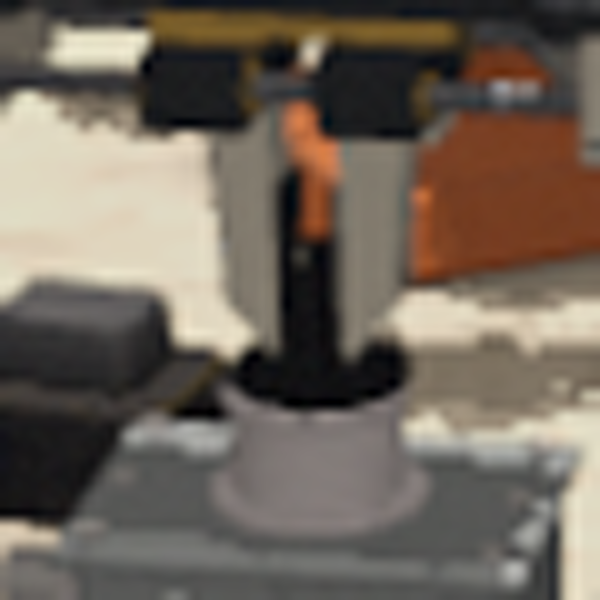

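The collar looks down on the rim. Now a light 5 N grip and a gentle turn to confirm it meets the end stop.

```bash
G='from h import *
print(gauge())'; python3 -m pendant '[0,0,0,0,0,0,0,0,0,0,0,0,0,0,0,0,0,0,0,0,0]' 5|tail -4; python3 -c "$G"; python3 -m pendant '[0,0,0,0,0,0.06,0,0,0,0,0,0,0,0]' |tail -3;python3 -c "$G"; python3 -m pendant '[0,0,0,0,0,0.06,0,0,0,0,0,0,0,0]' |tail -3;python3 -c "$G"
```

```text
ee_rot: [-2.489, -1.917, 0.0]
force: [-1.0, -0.1, -1.3]
width: 0.131
gripper_force: 5.0
([204.06, 204.6, 205.02, 204.62, 204.4], array([0.4331, 0.0393, 0.1237]), array([-0.12,  0.4 ,  0.03]))
force: [-2.4, -0.8, 0.4]
width: 0.131
gripper_force: 5.0
([204.1, 204.66, 205.04, 204.64, 204.42], array([0.433 , 0.0392, 0.1237]), array([-0.27,  0.62,  0.03]))
force: [-3.9, -1.0, 2.8]
width: 0.128
gripper_force: 5.0
([204.32, 204.59, 204.9, 204.64, 204.42], array([0.4328, 0.0392, 0.1237]), array([-0.28,  1.1 ,  0.11]))
```

```bash
G='from h import *
print(gauge())'; python3 -m pendant '[0,0,0,0,0,0,0.02,0,0,0,0,0,0,0.02]' |tail -3; python3 -c "$G"; python3 -m pendant '[-0.001,0,0,0,0,0,0,0,0,0,0,0,0,0,0,0,0,0,0,0,0]' 5|tail -3; python3 -c "$G";  python3 -m pendant '[0,0,0,0,0,0.06,0,0,0,0,0,0,0,0]' |tail -3;python3 -c "$G"
```

```text
force: [0.1, -0.2, 0.8]
width: 0.217
gripper_force: 0.0
([204.55, 204.9, 205.41, 204.92, 204.64], array([0.434 , 0.0394, 0.1239]), array([-0.08,  0.07, -0.  ]))
force: [-0.9, 0.6, 1.4]
width: 0.136
gripper_force: 4.9
([204.55, 204.9, 205.38, 204.93, 204.63], array([0.4328, 0.0385, 0.1237]), array([0.07, 0.32, 0.06]))
force: [-2.2, 0.1, 3.9]
width: 0.138
gripper_force: 5.0
([204.37, 204.68, 205.36, 204.72, 204.53], array([0.4327, 0.0384, 0.1237]), array([0.08, 0.48, 0.11]))
```

```bash
G='from h import *
print(gauge())'; python3 -m pendant '[0,0,0,0,0,0,0.0132,0,0,0,0,0,0,0.0132]' 5|tail -3; python3 -c "$G"; python3 -m pendant '[0,0,0,0,0,0.08,0.0132,0,0,0,0,0,0,0.0132]' |tail -3; python3 -c "$G";  python3 -m pendant '[0,0,0,0,0,0.08,0.0132,0,0,0,0,0,0,0.0132]' |tail -3;python3 -c "$G"
```

```text
force: [-1.9, 0.9, 2.6]
width: 0.147
gripper_force: 1.5
([204.51, 204.69, 205.36, 204.95, 204.64], array([0.4327, 0.0383, 0.1237]), array([-0.04,  0.48,  0.04]))
force: [-2.4, 0.5, 3.3]
width: 0.149
gripper_force: 5.2
([204.35, 204.69, 205.38, 204.7, 204.52], array([0.4327, 0.0383, 0.1237]), array([-0.03,  0.61,  0.04]))
force: [-2.6, -0.7, 3.1]
width: 0.166
gripper_force: 5.4
([204.32, 204.64, 205.28, 204.72, 204.52], array([0.4327, 0.0382, 0.1237]), array([-0.19,  0.71,  0.12]))
```

```bash
G='from h import *
print(gauge())'; python3 -m pendant '[0,0,0,0,0,0,0.03,0,0,0,0,0,0,0.03,0,0,0,0,0,0,0.03]' |tail -3; python3 -c "$G"; python3 -m pendant '[0,0,-0.03,0,0,0,0.03,0,0,-0.03,0,0,0,0.03,0,0,-0.03,0,0,0,0.03,0,0,0,0,0,0,0.03]'|head -3
python3 - <<'E'
from h import *
print(gauge());a=get_image("side");g=cv2.cvtColor(a,7)
print(g[180:212,288:316])
c=cam("side")
for z in (.134,.138,.106,.1): print(z,proj(c,[.432,.039,z]).round(1),proj(c,[.432,.015,z]).round(1))
o=observe();w=get_image("wrist");cv2.imwrite("pics/w3.png",w[:,:,::-1]);cw=cam("wrist",o)
gw=cv2.cvtColor(w,7);m=(gw<50).astype(np.uint8);q=proj(cw,[.432,.039,.106]);print(q,proj(cw,[.432,.039,.134]))
x0,y0=int(q[0])-70,max(int(q[1])-80,0)
for k in cv2.findContours(m[y0:y0+160,x0:x0+140],0,1)[0]:
    if cv2.contourArea(k)>200: print(cv2.boundingRect(k),cv2.minEnclosingCircle(k),cv2.contourArea(k),x0,y0)
E
```

```text
force: [0.0, -0.1, 0.6]
width: 0.326
gripper_force: 0.0
([204.55, 204.88, 205.4, 204.91, 204.64], array([0.4331, 0.0384, 0.1238]), array([-0.07,  0.13,  0.01]))
clock: 18.3
position: [0.4342, 0.0387, 0.2153]
ee_rot: [-2.777, -1.468, -0.006]
([204.56, 204.88, 205.38, 204.92, 204.64], array([0.4342, 0.0387, 0.2153]), array([-0.02,  0.06,  0.02]))
[[206 201 184 131  79  88  82  90  89  57  90 113 126 139 143 142 143 138
  125 104  83  85  88  82  76  78  78  79]
 [200 196 172 104  67  82  76  83 106  90  63  81 100 122 139 143 142 143
  142 121  81  83  88  84  75  78  77  78]
 [204 199 189 155  90  73  59  50  75  73  39  38  75 103 118 137 145 145
  144 138 153 153 121 113  71  75  77  76]
 [208 205 204 195 178 142  56  36  48  48  30  19  68  96  99 109 126 141
  144 143 151 138 109 112  85  81  73  73]
 [212 210 208 204 197 184 143  54  47  45  29  18  69  95  93  93  99 119
  133 138 143 138 135 139 122  84  73  74]
 [215 214 212 210 206 203 194 154  70  47  23  13  69  94  93  92  90 100
  111 117 123 126 129 125 107  83  79  73]
 [217 216 215 214 212 208 202 169  81  73  48  20  
[... 2548 characters left out ...]
 107 111 114 116 117 118 119 120 120 120 121 122
  123 121 117 107 159 198 194 198 197 170]
 [ 88  87  87  87  86  95 107 112 117 120 122 123 125 125 126 127 126 124
  124 121 116 106 136 166 163 167 172 167]
 [ 88  87  87  86  86  96 108 113 118 121 123 123 125 125 126 125 125 123
  122 119 117 107 129 159 161 161 162 163]
 [ 88  87  88  89  98 103 108 113 119 121 123 125 126 127 127 126 125 123
  121 119 114 108 117 133 124 118 118 119]]
0.134 [300.9 191.5] [300.4 194.7]
0.138 [300.8 190.1] [300.4 193.2]
0.106 [301.2 201.2] [300.8 204.6]
0.1 [301.3 203.3] [300.9 206.7]
[318.08960303 245.2538866 ] [317.85456762 255.7314048 ]
(41, 47, 62, 72) ((72.5, 82.5), 35.531776428222656) 2801.5 248 165
```

The side-view gauge gives 13.1 mm of total travel, which matches home. I'll check by touching the bar top lightly with closed fingertips: home means contact at TCP z ≈ 0.145.

```bash
python3 -m pendant '[0,0,0.02,0,0,0,0,0,0,0.02,0,0,0,0,0,0,0.02,0,0,0,0,0,0,0.005,0,0,0,0,0,0,0,0,0,0,0]'|sed -n '2p;4p'; python3 -m pendant '[0,0,0.002,0,0,0,0,0,0,0,0,0,0,0]'|sed -n '2p;4p';python3 -m pendant '[0,0,0.001,0,0,0,0,0,0,0,0,0,0,0]'|sed -n '2p;4p';python3 -m pendant '[0,0,0.001,0,0,0,0,0,0,0,0,0,0,0]'|sed -n '2p;4p'
```

```text
position: [0.4326, 0.0379, 0.1484]
force: [0.4, 0.0, 0.6]
position: [0.4331, 0.0385, 0.147]
force: [-0.1, -0.1, -1.0]
position: [0.4329, 0.0385, 0.1458]
force: [-0.1, -0.3, 0.6]
position: [0.433, 0.0385, 0.1454]
force: [-4.8, 0.3, 16.5]
```

```bash
python3 -m pendant '[0,0,-0.01,0,0,0,0,0,0,-0.04,0,0,0,0,0,0,-0.04,0,0,0,0,0,0,0,0,0,0,0,0,0,0,0,0,0,0]'|sed -n '1,4p'; python3 -c "
from h import *
print(gauge()); print(sign_off())"
```

```text
clock: 20.45
position: [0.4325, 0.0387, 0.2345]
ee_rot: [-2.777, -1.468, -0.0]
force: [-0.8, -0.2, -0.3]
([204.55, 204.97, 205.51, 204.9, 204.64], array([0.4325, 0.0387, 0.2345]), array([-0.11,  0.1 , -0.01]))
the job is handed in; nothing more can be done
None
```

The cap is screwed into the filler neck up to its end stop and let go, and the job is handed in at about 20 s; a touch on the bar put the collar within about 1 mm of the rim, though the sign-off returned no verdict.

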